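# Hang the second trimmings caddy on the sensor hook

## Task

Gently hang the black caddy by its strap on the hook arm, in front of the blue caddy that already hangs there, without lifting or dislodging the blue one. Then use the black caddy to slide the pair along the arm until the blue one meets the sprung orange sensor disc, press with about 8 N (never more than 16 N) for one second so that the sensor registers, ease off slowly and let go, leaving both hanging level, side by side with no real gap between them. Do not disturb the bottle, the cup or the green cap.

Things in the scene. Friction and masses are not known exactly. Their poses are not given: they have to be found in the camera images.
- hook: Fixed storage stand; Origin: on the table, foot of the post. Blue base plate 130 x 160 x 12 mm; upright post 208 mm high (own x = 0 to 24 mm). A level round arm, 10 mm thick, slick-coated (friction about 0.25), runs 220 mm from the post along the stand's own -x at own y = 0; its axis is 200 mm and its upper side 205 mm above the table.
- hook_tip (a point): Centre of the round end (radius 5 mm) of the arm's upturned tip: 226 mm from the post, 213 mm above the table, so its top is at 218 mm. Axes are the stand's.
- hook_root (a point): Where the arm's axis meets the post (200 mm up). In front of it a clamp carries a sprung orange sensor disc, 52 mm across, centred on the arm. It is clamped at a different, unmeasured place each time: disc front 38 to 74 mm from the post, always behind the blue caddy with a gap. The disc yields toward the post at about 4 N per mm, travel 8 mm, and springs back; the clamp holds.
- first: Blue caddy that already hangs on the arm, free to slide along it; 175 to 350 g; same shape and axes as the black one, own x along the arm. Origin: centre of its underside (hanging: 92 mm above the table).
- first_eye (a point): On the blue caddy: centre of the underside of the strap's top, which rests on the arm; 113 mm above its origin.
- second: Black caddy to hang, standing upright on the table; 175 to 350 g. Origin: centre of underside. Open perforated box 36 (own x) x 100 (own y) x 60 mm high. From its middle a stiff steel strap handle rises to 118 mm: two side posts 5 mm thick, outer faces at own y = +-20 mm, 30 mm clear between, and a flat top. Either end may face the post.
- second_eye (a point): Centre of the underside of the strap's top, 113 mm above the origin. The opening below it runs along own x: 30 mm wide, from 60 to 113 mm high. The strap is 40 mm broad (own x) above 90 mm, 28 mm below; straps of two hung caddies touch at the broad part, 40 mm between centres. Grip across the posts' outer faces (along own y, 40 mm), 90 to 118 mm above the origin.
- bottle: Clear bottle with red cap, 62 mm diameter, 170 mm high; bystander. Origin: centre of underside.
- cup: Black moulded round bowl, 120 mm diameter, 45 mm high; bystander. Origin: centre of underside.
- cap: Green round cap, 42 mm diameter, 18 mm high; bystander. Origin: centre of underside.
There are look-alikes about, which are no part of the job. What is shaped like the second but yellow is not meant.

How it is judged (in metres and radians):
On the way, in this order (a step that is already met when the one before it is completed fails the run):
1. the black caddy's strap is over the arm, behind the upturned tip (x of second_eye in the frame of hook between -0.212 and -0.06 m and y of second_eye in the frame of hook between -0.014 and 0.014 m and z of second_eye in the frame of hook between 0.2 and 0.25 m), for 0.1 s.
2. the black caddy presses the blue one against the sprung sensor with at least 5 N for half a second (contact force between second and first above 5 N and x of second_eye in the frame of hook between -0.2 and -0.04 m and y of second_eye in the frame of hook between -0.0115 and 0.0115 m and z of second_eye in the frame of hook between 0.201 and 0.214 m), for 0.5 s.
At the end, for the whole second after the job is handed in: Both caddies hang at rest by their straps on the arm (strap underside within 4 mm of its upper side and 11.5 mm of its line, 40 to 200 mm from the post), upright within 0.15 rad, gap between straps under 6 mm; bystanders within 30 mm of their starts (x of first_eye in the frame of hook between -0.2 and -0.04 m and y of first_eye in the frame of hook between -0.0115 and 0.0115 m and z of first_eye in the frame of hook between 0.201 and 0.209 m and x of second_eye in the frame of hook between -0.2 and -0.04 m and y of second_eye in the frame of hook between -0.0115 and 0.0115 m and z of second_eye in the frame of hook between 0.201 and 0.209 m and distance between first_eye and second_eye below 0.046 m and angle between each of first, second's own z axis and vertical below 0.15 rad and linear speed of each of first, second below 0.02 m/s and contact force between second and hook above 0.5 N and distance of each of bottle, cup, cap from where it was at the start of the episode below 0.03 m); the robot touches nothing.
It fails at once if the black caddy presses on the blue one with more than 16 N (contact force between second and first above 16 N).
It fails at once if the black caddy is forced or dropped on the stand with more than 35 N (contact force between second and hook above 35 N).
It fails at once if the blue caddy is lifted off the arm or knocked askew (z of first_eye in the frame of hook above 0.215 m or z of first_eye in the frame of hook below 0.195 m or angle between first's own z axis and vertical above 0.35 rad).
It fails at once if a bystander is disturbed (distance of any of bottle, cup, cap from where it was at the start of the episode above 0.03 m).
It also fails if it takes over 72 s, if anything falls off the work surface, if the arm or the gripper's body presses on something with over 40 N, if the wrist force passes 120 N, or if a joint passes its speed limit or range.

## Robot

A 7-joint arm with a two-finger parallel gripper is mounted at the origin on the work surface. World frame = base frame: x ahead of the robot, y to its left, z up, the work surface at z = 0. Lengths are in mm, angles in rad, forces in N, time in s.
With the tool pointing down it reaches from about 425 to 925 mm from the base axis. Payload 6.8 kg.
Tool frame: the origin (TCP) lies midway between the tips of the shut fingers; the grasp point (between the pads) lies 19 mm behind it; z points along the fingers, y is the direction in which the jaws open and shut (so a half turn about z gives the same grasp; the last joint's range is limited). The gripper opens to 88 mm and grips with 3 to 60 N. Pads are 20 mm wide; open, the fingers measure 115 mm over their backs; the gripper's body (75 mm by 178 mm) begins 61 mm behind the grasp point.
Start: joints at [1.11, 0.477, 0.022, 1.555, -0.011, 1.109, -0.083], TCP at [233.24, -633.44, 222.664] pointing down, gripper open.
Joint ranges: [-2.96, 2.96], [-0.34, 2.1], [-1.41, 1.46], [0.24, 2.44], [-1.37, 4.51], [0.17, 1.92], [-2.96, 2.96]. Speed limits (rad/s): [2.39, 2.39, 3.14, 3.14, 3.14, 3.14, 3.14].

## Interface

Orientations are given as a unit quaternion [w, x, y, z].
In Python, from workcell import arm gives the robot as it stands.
- The arm moves only by the shell command python3 -m creep 'ROWS' [FORCE]. ROWS is JSON, a list of rows, each an object with "offset": the shift along the tool's x, y, z in m, a list of three; "spin": the turn about the tool's z in degrees; "gripper": the closure in counts, from 0 (fully open) to 255 (shut). A call has 1 to 8 rows; each row shifts and turns the commanded pose from where the row before left it, along the tool's axes as they then stand; what a row does not reach is not made up. A row lasts 1/10 s, in which the tool goes at most 50 mm and 8.59 degrees, less where a joint would pass 70% of its speed; a pose out of reach is approached as far as the arm can. A call with a gripper value outside its range is refused whole. The fingers move at their own pace and stop on an object; FORCE is the grip in N (left out, the last holds). Time passes only in rows, so rows that do not move let the fingers close. It gives the time, the measured TCP pose, the force and the opening at its end, in the units of the state.
- arm.observe(): the state, without advancing time (a new reading comes with each control period).
- arm.get_image(name): name is "side" or "top"; returns the picture (384x512x3 uint8, red, green, blue); there is no depth.
- arm.camera_model(name): a dict with "K" (3x3 intrinsics, pixels), "R" (3x3) and "t" (3): a world point X has camera coordinates R X + t. Camera axes: x right, y down, z forward; pixel columns grow to the right and rows downward; lengths in mm; the calibration is good to about 2 mm. A picture is of the moment at which its call begins. camera_model takes no time and is no camera call.
- arm.sign_off(): hands the job in, once; it reports no verdict.
The state is a dict: "time": time; "q": joint angles; "dq": joint speeds; "effort": joint torques, N m; "eef_pos": TCP position; "eef_rot": TCP orientation; "contact_force": force on the tool from outside, world axes, zero at the start; "ft_torque": the same for the moment, N m; "grip_width": finger opening in mm.
Only numpy, scipy, OpenCV 4.12 (cv2) and the standard library are available. Lean on these libraries where they do the work, as an engineer would, in place of code of your own. Each camera call takes 0.05 s, during which the arm holds its last target.

## Working session

There is one attempt and no reset: what is moved stays moved. The work goes in short steps, Python scripts to look and compute and a shell command to move; the robot and the scene stay as the last step left them, time stands still between calls to the robot, and variables do not carry over. Pictures are saved under pics/ and viewed, and the job is handed in when it is done.

```bash
mkdir -p pics; ls; python3 - <<'E'
from workcell import arm
import cv2
print(arm.observe())
for n in("side","top"):
    im=arm.get_image(n); cv2.imwrite(f"pics/{n}0.png",im[:,:,::-1])
    print(n,arm.camera_model(n))
E
```

```text
pics
{'time': 0.0, 'q': array([ 1.10991553,  0.47779128,  0.02233935,  1.55643016, -0.01150436,
        1.1092826 , -0.0831073 ]), 'dq': array([-1.49670409e-04,  7.84634834e-05, -2.30148311e-03, -1.52139325e-03,
       -1.05867336e-04,  1.15491469e-03,  2.13480054e-03]), 'effort': array([ 4.32915135e-05, -5.82842445e+01,  1.53492149e+00, -2.72601718e+01,
       -5.43174322e-02,  1.70050986e-02,  1.45077565e-04]), 'eef_pos': array([ 233.00203065, -632.88050843,  221.6966149 ]), 'eef_rot': array([-8.64310618e-04,  9.84481983e-01,  1.75483420e-01, -2.19020771e-04]), 'contact_force': array([ 0.10895461, -0.52570244, -0.07151104]), 'ft_torque': array([-7.81443593e-06,  6.11578447e-03,  3.43876213e-02]), 'grip_width': 88.05873464644213}
side {'K': array([[460.75506613,   0.        , 247.88326761],
       [  0.        , 460.75506613, 194.44102974],
       [  0.        ,   0.        ,   1.        ]]), 'R': array([[-0.9842455 , -0.17665218, -0.00740333],
       [-0.11779598,  0.68639393, -0.71762628],
       [ 0.13185185, -0.70544835, -0.69638905]]), 't': array([ 576.5435366 ,  158.88261638, 1303.99302963])}
top {'K': array([[453.820123  ,   0.        , 254.61595161],
       [  0.        , 453.820123  , 191.78915901],
       [  0.        ,   0.        ,   1.        ]]), 'R': array([[ 0.00812353, -0.9998282 , -0.01666053],
       [-0.99537244, -0.00648976, -0.09587279],
       [ 0.0957482 ,  0.01736226, -0.99525416]]), 't': array([  21.80142835,  611.91875368, 1197.19041385])}
```

View pics/side0.png

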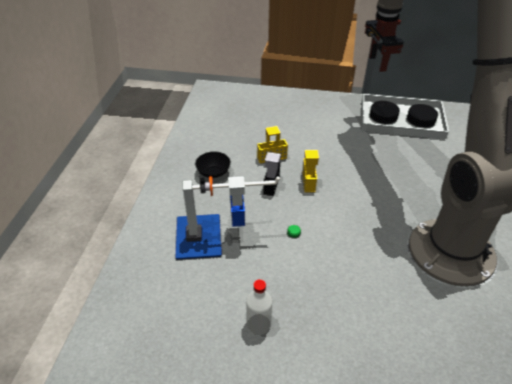

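View pics/top0.png

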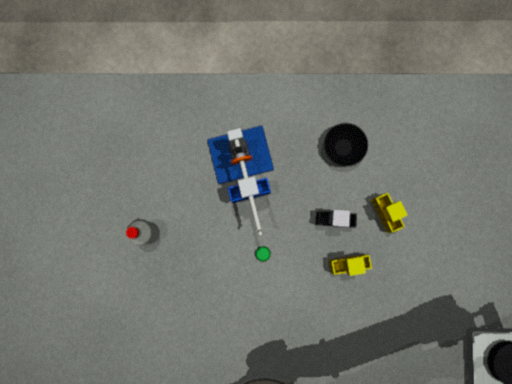

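The scene shows the stand at side (200,235) / top (240,155), and the blue caddy on its arm at top (250,188). Things that could be taken for the black caddy:
- black box with pale strap, top (336,218) / side (272,175)
- yellow caddies, top (390,212) and (351,265)
- black bowl, top (345,145)
- black burner discs, top (500,358)

I choose the black box and will check it in a close crop.

```bash
cat > h.py <<'E'
import numpy as np,cv2
from workcell import arm
C={n:arm.camera_model(n) for n in("side","top")}
def ray(n,p):
    c=C[n];d=c["R"].T@np.linalg.inv(c["K"])@np.array([p[0],p[1],1.]);o=-c["R"].T@c["t"];return o,d/np.linalg.norm(d)
def plane(n,p,z):
    o,d=ray(n,p);return o+d*(z-o[2])/d[2]
def two(ps,pt):
    o1,d1=ray("side",ps);o2,d2=ray("top",pt)
    s=np.linalg.lstsq(np.c_[d1,-d2],o2-o1,rcond=None)[0];a=o1+s[0]*d1;b=o2+s[1]*d2
    return (a+b)/2,np.linalg.norm(a-b)
def proj(n,X):
    c=C[n];v=c["K"]@(c["R"]@np.asarray(X,float)+c["t"]);return v[:2]/v[2]
def crop(im,x0,y0,x1,y1,s,name):
    cv2.imwrite("pics/"+name,cv2.resize(im[y0:y1,x0:x1],None,fx=s,fy=s,interpolation=cv2.INTER_NEAREST))
E
python3 - <<'E'
from h import *
s=cv2.imread("pics/side0.png");t=cv2.imread("pics/top0.png")
crop(t,200,110,300,210,6,"t_hook.png");crop(t,300,190,380,240,8,"t_blk.png");crop(s,170,120,300,260,4,"s_all.png")
E
```

```text
(no output)
```

View pics/t_hook.png

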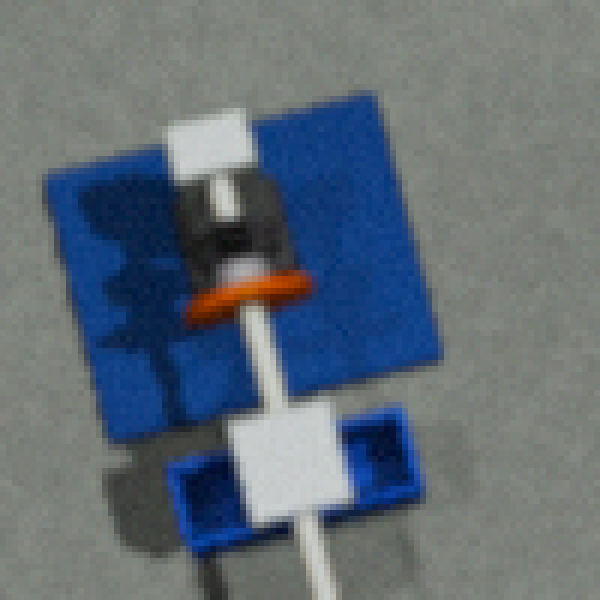

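View pics/t_blk.png

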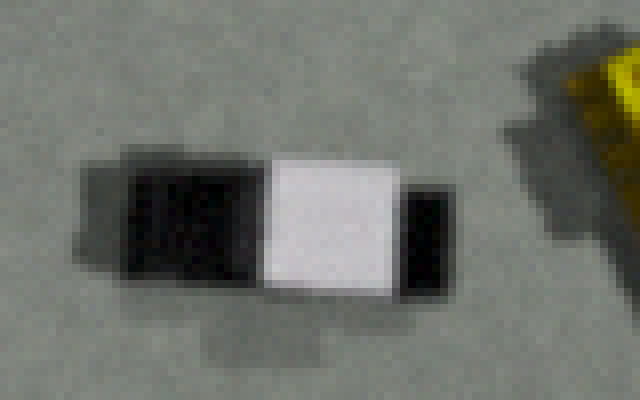

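View pics/s_all.png

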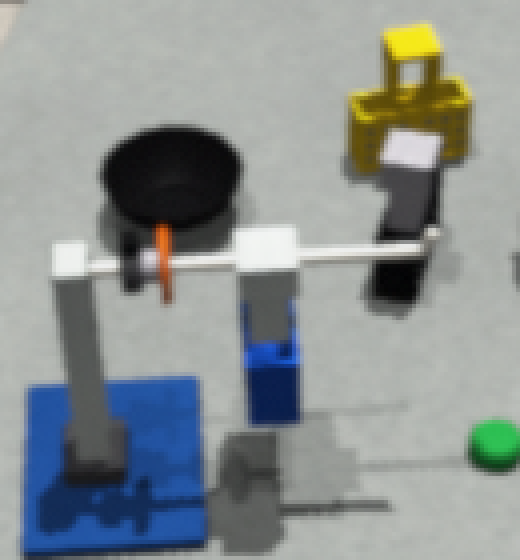

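The crops confirm it: a black box with a light strap top at top (341,218), clear of the yellow ones. The disc is at top (241,159), the blue strap at (248,188) and the tip near (260,233). Now I measure these.

```bash
cat > meas.py <<'E'
from h import *
def white(im,box,th=150):
    x0,y0,x1,y1=box;sub=im[y0:y1,x0:x1].astype(int)
    m=((sub.min(2)>th)&(sub.max(2)-sub.min(2)<40)).astype(np.uint8)
    n,l,st,ce=cv2.connectedComponentsWithStats(m)
    i=1+np.argmax(st[1:,4]);m=(l==i).astype(np.uint8)
    c=max(cv2.findContours(m,0,2)[0],key=cv2.contourArea)+np.array([x0,y0])
    return ce[i]+[x0,y0],cv2.minAreaRect(c),st[i],c
E
python3 - <<'E'
from meas import *
s=cv2.imread("pics/side0.png");t=cv2.imread("pics/top0.png")
print("thr sample",t[218,340],t[188,248],t[212,254],t[218,318])
a=white(t,(320,200,365,240));print("black top",a[:3],plane("top",a[0],118))
q=np.array([plane("top",p,118)[:2] for p in cv2.boxPoints(a[1])]);print(q)
b=white(s,(262,145,285,165));print("black side",b[:3],plane("side",b[0],118),two(b[0],a[0]))
# blue strap: erode arm away
def sq(im,box,k):
    x0,y0,x1,y1=box;sub=im[y0:y1,x0:x1].astype(int)
    m=((sub.min(2)>150)&(sub.max(2)-sub.min(2)<40)).astype(np.uint8)
    m=cv2.morphologyEx(m,cv2.MORPH_OPEN,np.ones((k,k)))
    n,l,st,ce=cv2.connectedComponentsWithStats(m);i=1+np.argmax(st[1:,4]);return ce[i]+[x0,y0],st[i]
bt=sq(t,(225,165,275,210),7);bs=sq(s,(220,165,255,190),5);print("blue",bt,bs,plane("top",bt[0],210),plane("side",bs[0],210),two(bs[0],bt[0]))
# arm pixels top
for box in((240,160,250,178),(248,198,266,240)):
    x0,y0,x1,y1=box;sub=t[y0:y1,x0:x1].astype(int);m=(sub.min(2)>150)
    for y in range(y0,y1,3):
        xs=np.where(m[y-y0])[0]
        if len(xs):print(y,xs.mean()+x0,plane("top",(xs.mean()+x0,y),204)[:2].round(1))
# base plate corners
h=cv2.cvtColor(t,cv2.COLOR_BGR2HSV);m=cv2.inRange(h,(105,120,40),(125,255,255));m[183:]=0
c=max(cv2.findContours(cv2.morphologyEx(m,3,np.ones((25,25))),0,2)[0],key=cv2.contourArea);r=cv2.minAreaRect(c);print(r)
for p in cv2.boxPoints(r):print(plane("top",p,12)[:2].round(1))
# orange
for n,im in(("top",t),("side",s)):
    h=cv2.cvtColor(im,cv2.COLOR_BGR2HSV);m=cv2.inRange(h,(4,150,120),(18,255,255));m[:, 290:]=0;m[:140]=0;m[210:]=0
    ys,xs=np.nonzero(m);print(n,xs.mean(),ys.mean(),np.ptp(xs),np.ptp(ys),plane(n,(xs.mean(),ys.mean()),200 if n=="side" else 215))
E
```

```text
thr sample [195 192 193] [202 202 199] [195 199 196] [13  9  7]
black top (array([340.93495935, 217.52439024]), ((341.0, 217.5), (15.0, 16.0), 90.0), array([ 13,  10,  17,  16, 246], dtype=int32)) [ 540.36490752 -190.39411229  118.        ]
[[ 558.94467565 -170.87953361]
 [ 559.23032499 -210.59651211]
 [ 521.97788769 -210.15881601]
 [ 521.67136932 -170.56679465]]
black side (array([272.40740741, 156.93518519]), ((272.0, 157.0), (8.0, 14.0), 90.0), array([  3,   8,  15,   9, 108], dtype=int32)) [ 540.96142978 -184.01959904  118.        ] (array([ 541.20925972, -191.38662219,  111.93085976]), np.float64(1.1993905092459365))
blue (array([247.98909091, 186.39272727]), array([ 15,  13,  17,  18, 275], dtype=int32)) (array([241.83022071, 176.60950764]), array([  7,   0,  28,  25, 589], dtype=int32)) [606.79288623  38.52669052 210.        ] [596.61229835  21.61659405 210.        ] (array([599.32046517,  37.43785763, 224.5966245 ]), np.float64(11.780708228484311))
163 242.0 [662.2  53.2]
166 243.0 [655.2  50.8]
169 243.5 [648.1  49.6]
172 244.5 [641.1  47.2]
175 245.0 [634.1  45.9]
198 251.0 [580.5  31.5]
201 251.5 [573.5  30.3]
204 252.5 [566.6  27.9]
207 253.5 [559.7  25.5]
210 254.0 [552.7  24.3]
213 255.0 [545.8  22. ]
216 255.5 [538.9  20.7]
219 256.5 [532.   18.4]
222 257.0 [525.1  17.2]
225 258.0 [518.3  14.8]
228 258.5 [511.4  13.6]
234 260.0 [497.7  10.1]
((241.35296630859375, 159.41177368164062), (56.753334045410156, 57.238407135009766), 75.96376037597656)
[760.4 160.9]
[800.3   6.9]
[646.3 -31.9]
[607.1 120.3]
top 241.22916666666666 158.10416666666666 17 5 [671.88553597  54.61525995 215.        ]
side 210.51282051282053 182.30769230769232 3 15 [676.45716602  46.87914751 200.        ]
```

```bash
python3 - <<'E'
from meas import *
s=cv2.imread("pics/side0.png");t=cv2.imread("pics/top0.png")
P=np.array([plane("top",p,205)[:2] for p in [(242,163),(243,166),(243.5,169),(244.5,172),(245,175),(251,198),(251.5,201),(252.5,204),(253.5,207),(254,210),(255,213),(255.5,216),(256.5,219),(257,222),(258,225)]])
vx,vy,x0,y0=cv2.fitLine(P.astype(np.float32),2,0,.01,.01).ravel();u=np.array([vx,vy])*np.sign(vx);n=np.array([-u[1],u[0]]);o=np.array([x0,y0])
print("arm dir deg",np.degrees(np.arctan2(u[1],u[0])),"resid",((P-o)@n).std())
pt=white(t,(224,125,246,146),165);print("post top px",pt[0],pt[2],pt[1]);X=plane("top",pt[0],208)[:2]
print("post face from posttop",(X-o)@u-12,(X-o)@n)
ps=white(s,(180,178,193,190),165);print("post side",ps[0],ps[2],plane("side",ps[0],208)[:2], ((plane("side",ps[0],208)[:2])-o)@u-12)
# plate centre
# tip
g=t[226:242,250:270].min(2);print(g)
for nm,p,z in(("bluestrap",(247.99,186.39),210),):
    X=plane("top",p,z)[:2];print(nm,(X-o)@u,(X-o)@n)
print("o",o,"u",u)
h=cv2.cvtColor(t,cv2.COLOR_BGR2HSV);m=cv2.inRange(h,(4,150,100),(18,255,255));m[:, 290:]=0;m[:140]=0;m[210:]=0
ys,xs=np.nonzero(m)
for a,b in zip(xs,ys):
    pass
e=np.array([(plane("top",(a,b),200)[:2]-o) for a,b in zip(xs,ys)]);print("disc along range",(e@u).min(),(e@u).max(),"across",(e@n).min(),(e@n).max())
E
```

```text
arm dir deg 14.802945 resid 0.3049729332051226
post top px [234.49557522 133.53982301] [  4   3  14  12 113] ((234.50001525878906, 133.50001525878906), (8.48874568939209, 12.854387283325195), 75.96376037597656)
post face from posttop 142.09632631173932 0.049124777134299975
post side [185.86896552 183.08965517] [  0   0  13  12 145] [736.93168248  69.11693831] 147.13146151216444
[[122 117 102 104 104 107 135 173 200 196 160 127 127 124 127 118 125 127
  121 122]
 [127 121 107 108 102 105 117 161 194 197 166 140 127 129 122 125 125 127
  127 125]
 [129 121 114 109 103 103 112 152 188 189 168 136 131 125 130 129 131 133
  125 129]
 [127 123 118 106 103 105 118 141 155 151 142 122 126 129 129 127 128 128
  132 128]
 [120 130 126 110 105 110 123 121 114 119 119 111 120 120 130 129 127 127
  129 125]
 [127 131 123 111 106 110 115 108  99 131 143 133 125 120 122 125 125 129
  130 123]
 [129 131 126 104 109 102 109 112 123 161 182 161 129 114 123 123 119 122
  123 128]
 [128 128 115 107 106 106 110 116 135 175 194 174 136 114 119 122 122 125
  126 123]
 [127 122 119 107 105 103 107 121 125 158 177 154 133 119 125 128 129 127
  126 121]
 [130 120 124 117 111 110 105 113 118 127 140 133 126 128 129 122 133 127
  131 123]
 [126 124 122 124 110 109 109 110 117 123 118 125 126 125 125 130 125 128
  127 129]
 [127 121 127 127 113 109 111 113 123 126 127 120 127 130 126 122 125 123
  130 128]
 [127 123 125 128 117 109 103 110 124 122 127 122 122 124 126 127 121 121
  124 122]
 [126 124 128 122 123 113 102 114 119 125 129 124 123 121 128 127 124 123
  122 124]
 [124 124 129 127 124 111 104 111 116 121 125 119 117 125 126 127 128 125
  120 121]
 [128 129 125 124 122 105 103 105 110 120 122 120 121 126 127 128 130 125
  125 123]]
bluestrap 25.501883089219298 0.08382348053434784
o [582.16516   31.927996] u [0.9668102  0.25549546]
disc along range 90.88702502918284 99.54818781180867 across -23.77529189971731 22.256097610247995
```

Everything agrees: the post face lies at 142 mm along the fitted line, so the tip should be at −84 and I see it at about −85. The blue eye is at hook x ≈ −117 mm and the disc front at about −50 mm. The black eye is at (540,−190) with yaw about −3.8°. I'll line up the jaws first.

```bash
cat >> h.py <<'E'
o=np.array([582.165,31.928]);u=np.array([0.96681,0.2555]);nn=np.array([-u[1],u[0]]);POST=142.1
def hk(xy): return (np.asarray(xy)-o)@u-POST,(np.asarray(xy)-o)@nn
def W(h,y=0): return o+u*(h+POST)+nn*y
def st():
    from scipy.spatial.transform import Rotation as R
    s=arm.observe();q=s["eef_rot"];M=R.from_quat([q[1],q[2],q[3],q[0]]).as_matrix()
    f=s["contact_force"];p=s["eef_pos"];h=hk(p[:2])
    print("t %.2f p %s yaw %.2f zdir %s w %.1f F %s Falong %.2f hook x %.1f y %.1f"%(s["time"],p.round(1),np.degrees(np.arctan2(M[1,0],M[0,0])),M[:,2].round(3),s["grip_width"],f.round(2),f[:2]@u,*h))
    return s,M
def to(X):
    s,M=st();print("tool offset mm",(M.T@(np.asarray(X)-s["eef_pos"])).round(1))
E
python3 -m creep '[{"offset":[0,0,0],"spin":8,"gripper":0},{"offset":[0,0,0],"spin":8,"gripper":0},{"offset":[0,0,0],"spin":8,"gripper":0},{"offset":[0,0,0],"spin":0,"gripper":0}]' 20
python3 - <<'E'
from h import *
im=cv2.imread("pics/top0.png")
m=(im.max(2)<45).astype(np.uint8);m[:200]=0;m[236:]=0;m[:,:312]=0;m[:,362:]=0
ys,xs=np.nonzero(m)
q=np.array([plane("top",p,60)[:2] for p in zip(xs,ys)])
r=cv2.minAreaRect(q.astype(np.float32));print("box",r)
to([540.4,-190.4,200])
E
```

```text
time: 0.5
eef_pos: [233.2, -633.1, 222.1]
eef_rot: [-0.0, 0.999, -0.034, -0.0]
contact_force: [0.8, -0.1, 0.3]
grip_width: 87.8
box ((540.6342163085938, -185.01263427734375), (104.61961364746094, 36.98860549926758), 88.05604553222656)
t 0.50 p [ 233.2 -633.1  222.1] yaw -3.85 zdir [-0.001  0.001 -1.   ] w 87.8 F [ 0.78 -0.07  0.34] Falong 0.74 hook x -649.4 y -553.8
tool offset mm [ 276.8 -462.3   22.3]
```

```bash

python3 -m creep '[{"offset":[0.024,-0.040,0],"spin":0,"gripper":0},{"offset":[0.024,-0.040,0],"spin":0,"gripper":0},{"offset":[0.024,-0.040,0],"spin":0,"gripper":0},{"offset":[0.024,-0.040,0],"spin":0,"gripper":0},{"offset":[0.024,-0.040,0],"spin":0,"gripper":0},{"offset":[0.024,-0.040,0],"spin":0,"gripper":0},{"offset":[0.024,-0.040,0],"spin":0,"gripper":0},{"offset":[0.024,-0.040,0],"spin":0,"gripper":0}]'
python3 -m creep '[{"offset":[0.024,-0.040,0],"spin":0,"gripper":0},{"offset":[0.024,-0.040,0],"spin":0,"gripper":0},{"offset":[0.020,-0.040,0],"spin":0,"gripper":0},{"offset":[0.016,-0.022,0],"spin":-1,"gripper":0},{"offset":[0,0,0],"spin":0,"gripper":0},{"offset":[0,0,0],"spin":0,"gripper":0}]'
python3 - <<'E'
from h import *
to([540.4,-190.4,85])
im=arm.get_image("side");crop(im[:,:,::-1],210,60,370,220,4,"s1.png")
E
```

```text
time: 1.3
eef_pos: [446.6, -325.1, 222.7]
eef_rot: [0.0, 1.0, -0.031, -0.0]
contact_force: [1.3, -1.5, 0.1]
grip_width: 87.9
time: 1.9
eef_pos: [539.0, -190.7, 222.4]
eef_rot: [0.0, 1.0, -0.023, -0.0]
contact_force: [-0.7, -0.9, -0.1]
grip_width: 87.7
t 1.90 p [ 539.  -190.7  222.4] yaw -2.59 zdir [-0.001 -0.    -1.   ] w 87.7 F [-0.66 -0.93 -0.09] Falong -0.87 hook x -240.7 y -204.2
tool offset mm [  1.5  -0.4 137.4]
```

View pics/s1.png

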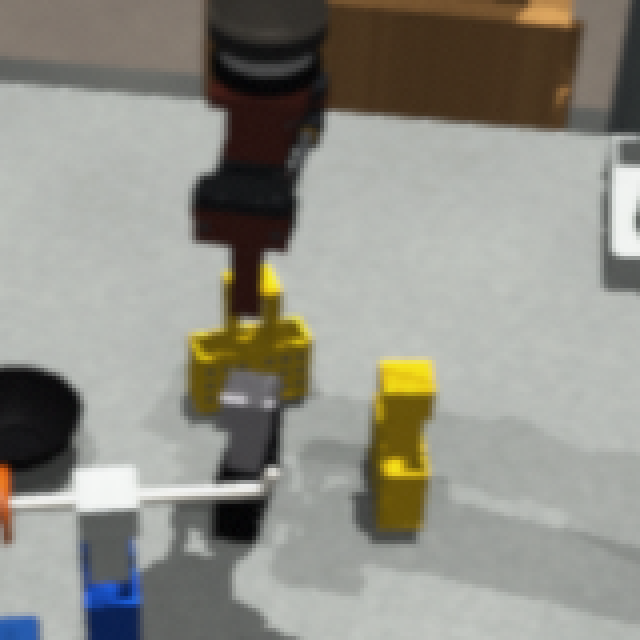

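The gripper is straight above the black caddy: fingers at crop (245,280), strap at crop (248,385). I'll go down.

```bash

python3 -m creep '[{"offset":[0.0015,0,0.030],"spin":0,"gripper":0},{"offset":[0,0,0.030],"spin":0,"gripper":0},{"offset":[0,0,0.030],"spin":0,"gripper":0},{"offset":[0,0,0.025],"spin":0,"gripper":0},{"offset":[0,0,0.020],"spin":0,"gripper":0},{"offset":[0,0,0],"spin":0,"gripper":0},{"offset":[0,0,0],"spin":0,"gripper":60},{"offset":[0,0,0],"spin":0,"gripper":110}]' 30
python3 -m creep '[{"offset":[0,0,0],"spin":0,"gripper":170},{"offset":[0,0,0],"spin":0,"gripper":170},{"offset":[0,0,0],"spin":0,"gripper":200},{"offset":[0,0,0],"spin":0,"gripper":200},{"offset":[0,0,0],"spin":0,"gripper":200}]' 30
python3 - <<'E'
from h import *
st()
E
```

```text
time: 2.75
eef_pos: [541.2, -191.8, 89.0]
eef_rot: [0.0, 1.0, -0.025, 0.001]
contact_force: [0.0, 0.4, -0.3]
grip_width: 75.3
time: 3.25
eef_pos: [540.8, -190.4, 87.8]
eef_rot: [-0.0, 1.0, -0.024, 0.0]
contact_force: [-0.3, 0.3, 1.9]
grip_width: 39.9
t 3.25 p [ 540.8 -190.4   87.8] yaw -2.76 zdir [ 0.  0. -1.] w 39.9 F [-0.34  0.29  1.89] Falong -0.26 hook x -238.9 y -204.4
```

Grip width is 39.9 mm, which matches the 40 mm strap. The TCP is 88 mm above the caddy's origin. I'll lift about 32 mm first to check the grip, then go on to 122 mm.

```bash

python3 -m creep '[{"offset":[0,0,-0.008],"spin":0,"gripper":255},{"offset":[0,0,-0.012],"spin":0,"gripper":255},{"offset":[0,0,-0.012],"spin":0,"gripper":255},{"offset":[0,0,0],"spin":0,"gripper":255}]' 40
python3 -m creep '[{"offset":[0,0,-0.020],"spin":0,"gripper":255},{"offset":[0,0,-0.024],"spin":0,"gripper":255},{"offset":[0,0,-0.024],"spin":0,"gripper":255},{"offset":[0,0,-0.022],"spin":0,"gripper":255},{"offset":[0,0,0],"spin":-6,"gripper":255},{"offset":[0,0,0],"spin":-6,"gripper":255},{"offset":[0,0,0],"spin":-5.5,"gripper":255},{"offset":[0,0,0],"spin":0,"gripper":255}]' 40
python3 - <<'E'
from h import *
print(W(-270));to([*W(-270),210])
E
```

```text
time: 3.65
eef_pos: [542.2, -191.3, 122.1]
eef_rot: [0.001, 1.0, -0.024, 0.002]
contact_force: [1.3, 0.1, -1.5]
grip_width: 39.8
time: 4.45
eef_pos: [540.4, -190.8, 209.7]
eef_rot: [-0.0, 0.992, 0.128, -0.0]
contact_force: [0.3, -0.5, -1.7]
grip_width: 39.8
[458.510001  -0.75045 ]
t 4.45 p [ 540.4 -190.8  209.7] yaw 14.75 zdir [-0.  0. -1.] w 39.8 F [ 0.26 -0.52 -1.67] Falong 0.12 hook x -239.4 y -204.7
tool offset mm [ -30.8 -204.7   -0.3]
```

```bash

python3 -m creep '[{"offset":[-0.008,-0.020,0],"spin":0,"gripper":255},{"offset":[-0.008,-0.030,0],"spin":0,"gripper":255},{"offset":[-0.008,-0.035,0],"spin":0,"gripper":255},{"offset":[-0.007,-0.035,0],"spin":0,"gripper":255},{"offset":[0,-0.035,0],"spin":0,"gripper":255},{"offset":[0,-0.030,0],"spin":0,"gripper":255},{"offset":[0,-0.020,0],"spin":0,"gripper":255},{"offset":[0,0,0],"spin":0,"gripper":255}]' 40
python3 -m creep '[{"offset":[0,0,0],"spin":0,"gripper":255},{"offset":[0,0,0],"spin":0,"gripper":255}]' 40
python3 - <<'E'
from h import *
st()
im=arm.get_image("side");crop(im[:,:,::-1],170,70,330,270,3,"s2.png")
im=arm.get_image("top");crop(im[:,:,::-1],200,120,320,290,3,"t2.png")
E
```

```text
time: 5.25
eef_pos: [458.0, 2.5, 209.9]
eef_rot: [-0.0, 0.992, 0.129, 0.0]
contact_force: [1.1, 0.0, -2.8]
grip_width: 39.8
time: 5.45
eef_pos: [458.8, -1.6, 209.6]
eef_rot: [0.0, 0.992, 0.127, -0.0]
contact_force: [-0.5, -0.1, -1.5]
grip_width: 39.6
t 5.45 p [458.8  -1.6 209.6] yaw 14.56 zdir [ 0. -0. -1.] w 39.6 F [-0.47 -0.1  -1.5 ] Falong -0.48 hook x -269.9 y -0.9
```

View pics/s2.png

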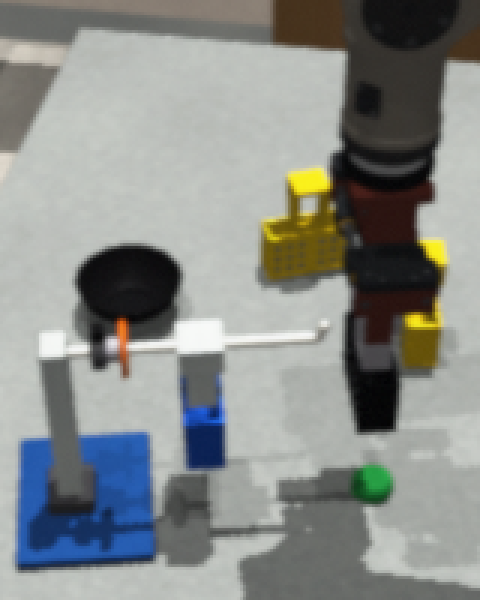

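View pics/t2.png

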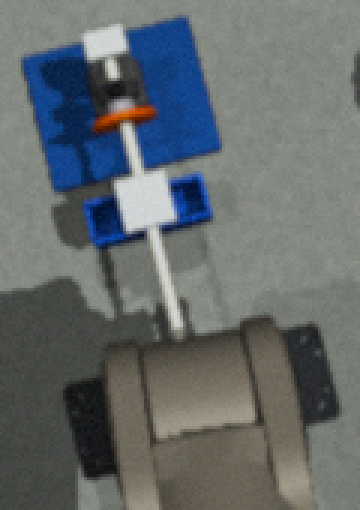

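The caddy hangs upright in the jaws at side crop (375,380), in front of the tip at crop (325,325), and the arm's line runs through its opening. I'll thread it in and watch the forces.

```bash

python3 -m creep '[{"offset":[0.005,-0.001,0],"spin":0,"gripper":255},{"offset":[0.008,0,0],"spin":0,"gripper":255},{"offset":[0.008,0,0],"spin":0,"gripper":255},{"offset":[0.008,0,0],"spin":0,"gripper":255},{"offset":[0.008,0,0],"spin":0,"gripper":255},{"offset":[0.003,0,0],"spin":0,"gripper":255},{"offset":[0,0,0],"spin":0,"gripper":255}]' 40
python3 - <<'E'
from h import *
st()
im=arm.get_image("side");crop(im[:,:,::-1],180,120,310,230,5,"s3.png")
E
```

```text
time: 6.25
eef_pos: [497.5, 11.0, 209.5]
eef_rot: [-0.0, 0.992, 0.128, -0.0]
contact_force: [-0.2, -0.4, -2.2]
grip_width: 40.2
t 6.25 p [497.5  11.  209.5] yaw 14.73 zdir [-0.  0. -1.] w 40.2 F [-0.23 -0.42 -2.25] Falong -0.33 hook x -229.3 y 1.4
```

View pics/s3.png

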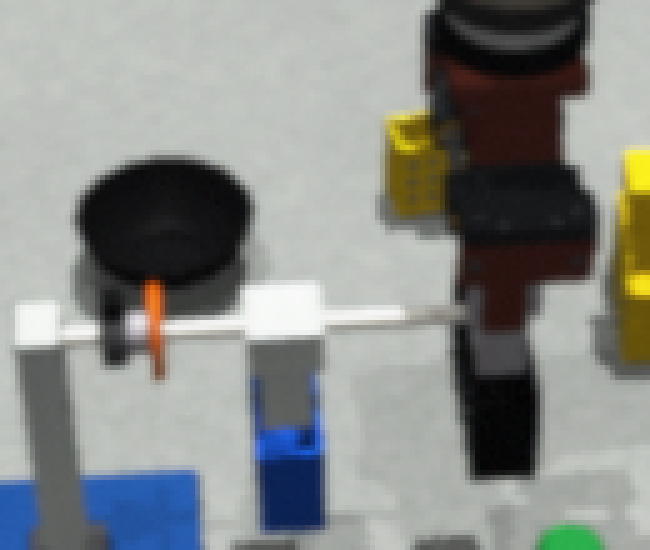

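The tip is now inside the opening, passing behind the near post at crop (470,315), with no contact force. I'll go on to hook x ≈ −175.

```bash

python3 -m creep '[{"offset":[0.006,0.001,0],"spin":0,"gripper":255},{"offset":[0.008,0,0],"spin":0,"gripper":255},{"offset":[0.009,0,0],"spin":0,"gripper":255},{"offset":[0.009,0,0],"spin":0,"gripper":255},{"offset":[0.009,0,0],"spin":0,"gripper":255},{"offset":[0.008,0,0],"spin":0,"gripper":255},{"offset":[0.004,0,0],"spin":0,"gripper":255},{"offset":[0,0,0],"spin":0,"gripper":255}]' 40
python3 - <<'E'
from h import *
st()
im=arm.get_image("side");crop(im[:,:,::-1],180,120,310,230,5,"s4.png")
im=arm.get_image("top");crop(im[:,:,::-1],200,120,320,250,4,"t4.png")
E
```

```text
time: 7.1
eef_pos: [549.0, 23.5, 209.5]
eef_rot: [-0.0, 0.992, 0.128, -0.0]
contact_force: [0.6, 0.2, -2.1]
grip_width: 40.0
t 7.10 p [549.   23.5 209.5] yaw 14.73 zdir [-0.  0. -1.] w 40.0 F [ 0.61  0.24 -2.12] Falong 0.65 hook x -176.3 y 0.4
```

View pics/s4.png

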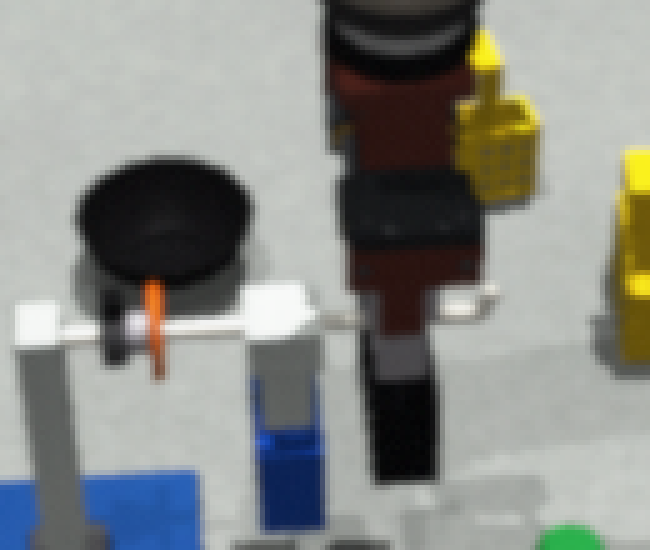

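View pics/t4.png

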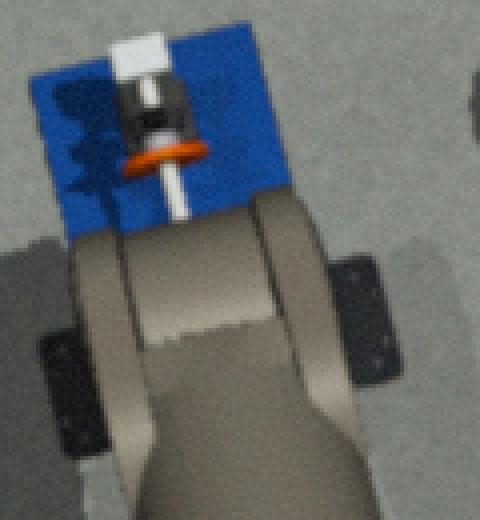

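The strap is over the arm: arm and tip come out at side crop (490,295) to the right of the black post, with a clear gap to the blue caddy. I'll lower it gently.

```bash

python3 -m creep '[{"offset":[0,0,0.005],"spin":0,"gripper":255},{"offset":[0,0,0.006],"spin":0,"gripper":255},{"offset":[0,0,0.006],"spin":0,"gripper":255},{"offset":[0,0,0.004],"spin":0,"gripper":255},{"offset":[0,0,0.003],"spin":0,"gripper":255},{"offset":[0,0,0],"spin":0,"gripper":255},{"offset":[0,0,0],"spin":0,"gripper":255}]' 40
python3 -c "from h import *;st()"
python3 -m creep '[{"offset":[0,0,0.001],"spin":0,"gripper":255},{"offset":[0,0,0.001],"spin":0,"gripper":255},{"offset":[0,0,0],"spin":0,"gripper":255}]' 40
python3 -c "from h import *;st()"
```

```text
time: 7.9
eef_pos: [548.6, 23.3, 185.7]
eef_rot: [0.0, 0.992, 0.128, 0.0]
contact_force: [0.5, 0.2, -2.8]
grip_width: 39.8
t 7.90 p [548.6  23.3 185.7] yaw 14.71 zdir [ 0. -0. -1.] w 39.8 F [ 0.55  0.15 -2.82] Falong 0.57 hook x -176.7 y 0.2
time: 8.2
eef_pos: [548.5, 23.3, 183.6]
eef_rot: [0.0, 0.992, 0.128, 0.0]
contact_force: [-0.6, 0.2, -2.5]
grip_width: 39.9
t 8.20 p [548.5  23.3 183.6] yaw 14.71 zdir [ 0. -0. -1.] w 39.9 F [-0.65  0.21 -2.53] Falong -0.57 hook x -176.8 y 0.2
```

```bash

python3 -m creep '[{"offset":[0,0,0.001],"spin":0,"gripper":255},{"offset":[0,0,0.001],"spin":0,"gripper":255},{"offset":[0,0,0],"spin":0,"gripper":255},{"offset":[0,0,0],"spin":0,"gripper":255}]' 40
python3 -m creep '[{"offset":[0,0,0.0007],"spin":0,"gripper":255},{"offset":[0,0,0],"spin":0,"gripper":255}]' 40
python3 -m creep '[{"offset":[0,0,0.0007],"spin":0,"gripper":255},{"offset":[0,0,0],"spin":0,"gripper":255}]' 40
python3 -c "from h import *;st()"
```

```text
time: 8.6
eef_pos: [548.5, 23.2, 181.6]
eef_rot: [0.0, 0.992, 0.128, -0.0]
contact_force: [0.4, -0.4, -1.3]
grip_width: 40.0
time: 8.8
eef_pos: [548.5, 23.3, 180.9]
eef_rot: [-0.0, 0.992, 0.128, -0.0]
contact_force: [-0.5, 0.2, -1.7]
grip_width: 39.5
time: 9.0
eef_pos: [548.5, 23.2, 180.2]
eef_rot: [0.0, 0.992, 0.128, -0.0]
contact_force: [-0.7, 0.2, -1.8]
grip_width: 39.6
t 9.00 p [548.5  23.2 180.2] yaw 14.71 zdir [-0. -0. -1.] w 39.6 F [-0.69  0.16 -1.77] Falong -0.63 hook x -176.9 y 0.2
```

```bash

for i in 1 2 3; do python3 -m creep '[{"offset":[0,0,0.0005],"spin":0,"gripper":255},{"offset":[0,0,0],"spin":0,"gripper":255}]' 40 | grep -E "eef_pos|contact"; done
```

```text
eef_pos: [548.6, 23.3, 179.8]
contact_force: [-0.1, 0.3, -1.1]
eef_pos: [548.7, 23.3, 179.7]
contact_force: [-1.2, 0.1, 3.9]
eef_pos: [548.7, 23.3, 179.6]
contact_force: [-3.2, 0.4, 7.5]
```

It touches at TCP z ≈ 179.7. I'll back off 1.2 mm to take the load off, then slide toward the blue caddy.

```bash

python3 -m creep '[{"offset":[0,0,-0.0012],"spin":0,"gripper":255},{"offset":[0,0,0],"spin":0,"gripper":255},{"offset":[0,0,0],"spin":0,"gripper":255}]' 40
for i in 1 2; do python3 -m creep '[{"offset":[0,0,0],"spin":0,"gripper":255}]' 40 | grep -E "contact"; done
python3 -m creep '[{"offset":[0.002,0,0],"spin":0,"gripper":255},{"offset":[0.002,0,0],"spin":0,"gripper":255},{"offset":[0.002,0,0],"spin":0,"gripper":255},{"offset":[0.002,0,0],"spin":0,"gripper":255},{"offset":[0.002,0,0],"spin":0,"gripper":255},{"offset":[0.002,0,0],"spin":0,"gripper":255},{"offset":[0.002,0,0],"spin":0,"gripper":255},{"offset":[0,0,0],"spin":0,"gripper":255}]' 40
python3 -c "
from h import *
st()
im=arm.get_image('side');crop(im[:,:,::-1],180,120,310,230,5,'s5.png')"
```

```text
time: 9.9
eef_pos: [548.6, 23.3, 179.8]
eef_rot: [-0.0, 0.992, 0.128, 0.0]
contact_force: [0.7, -0.0, -1.4]
grip_width: 39.5
contact_force: [0.3, -0.4, -0.6]
contact_force: [-0.1, -0.0, -0.4]
time: 10.9
eef_pos: [562.4, 26.9, 179.9]
eef_rot: [-0.0, 0.992, 0.128, 0.0]
contact_force: [0.1, 0.3, -1.4]
grip_width: 39.6
t 10.90 p [562.4  26.9 179.9] yaw 14.72 zdir [ 0.  0. -1.] w 39.6 F [ 0.05  0.27 -1.39] Falong 0.12 hook x -162.5 y 0.2
```

View pics/s5.png

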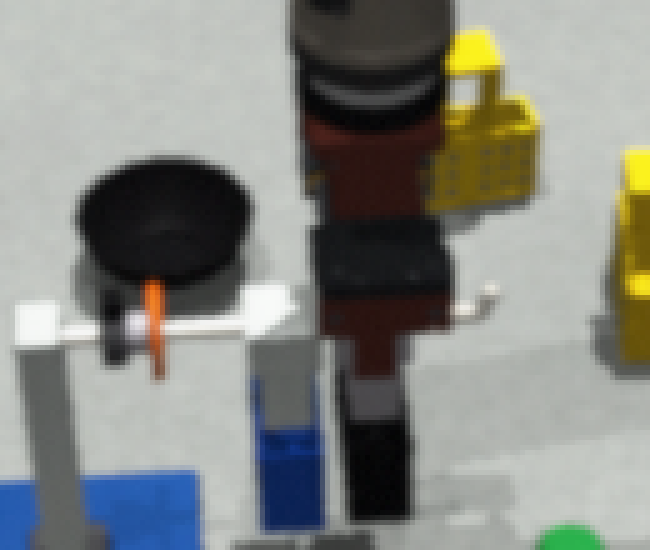

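```bash

python3 -m creep '[{"offset":[0.001,0,0],"spin":0,"gripper":255},{"offset":[0.001,0,0],"spin":0,"gripper":255},{"offset":[0.001,0,0],"spin":0,"gripper":255},{"offset":[0.001,0,0],"spin":0,"gripper":255},{"offset":[0.001,0,0],"spin":0,"gripper":255},{"offset":[0.001,0,0],"spin":0,"gripper":255},{"offset":[0.001,0,0],"spin":0,"gripper":255},{"offset":[0.001,0,0],"spin":0,"gripper":255}]' 40
for i in 1 2; do python3 -m creep '[{"offset":[0.002,0,0],"spin":0,"gripper":255},{"offset":[0.002,0,0],"spin":0,"gripper":255},{"offset":[0.002,0,0],"spin":0,"gripper":255},{"offset":[0.002,0,0],"spin":0,"gripper":255},{"offset":[0.002,0,0],"spin":0,"gripper":255},{"offset":[0.002,0,0],"spin":0,"gripper":255}]' 40; done
python3 -c "
from h import *
st()
im=arm.get_image('side');crop(im[:,:,::-1],180,120,310,230,5,'s6.png')"
```

```text
time: 11.75
eef_pos: [569.7, 28.8, 179.9]
eef_rot: [0.0, 0.992, 0.128, -0.0]
contact_force: [-1.5, -1.2, -0.8]
grip_width: 40.0
time: 12.35
eef_pos: [581.6, 32.0, 179.9]
eef_rot: [-0.0, 0.992, 0.128, -0.0]
contact_force: [-0.8, 0.0, -1.7]
grip_width: 39.7
time: 12.95
eef_pos: [593.2, 35.0, 179.9]
eef_rot: [-0.0, 0.992, 0.128, -0.0]
contact_force: [-0.8, -0.9, -2.3]
grip_width: 39.7
t 12.95 p [593.2  35.  179.9] yaw 14.71 zdir [-0.  0. -1.] w 39.7 F [-0.79 -0.91 -2.27] Falong -1.00 hook x -130.6 y 0.1
```

View pics/s6.png

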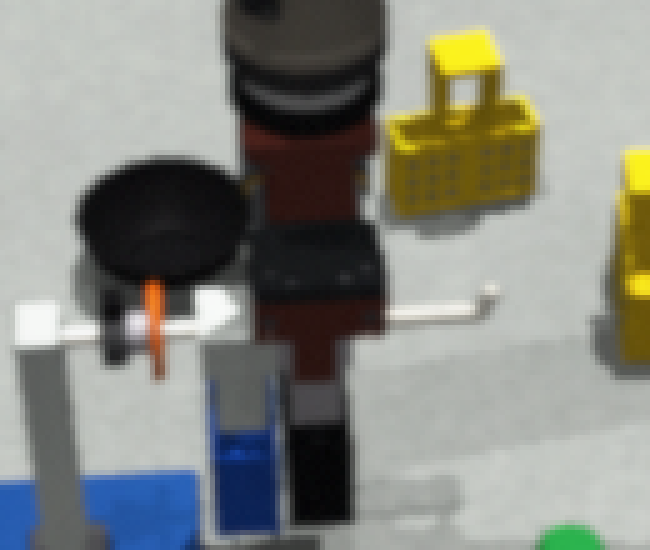

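The blue caddy slides along with the black one and hangs level; its left strap edge is at crop (200,345), about 19 mm short of the disc at (165,330). I'll go on, slowing down.

```bash

python3 -m creep '[{"offset":[0.002,0,0],"spin":0,"gripper":255},{"offset":[0.002,0,0],"spin":0,"gripper":255},{"offset":[0.002,0,0],"spin":0,"gripper":255},{"offset":[0.002,0,0],"spin":0,"gripper":255},{"offset":[0.002,0,0],"spin":0,"gripper":255},{"offset":[0.001,0,0],"spin":0,"gripper":255},{"offset":[0.001,0,0],"spin":0,"gripper":255}]' 40
python3 -c "from h import *;st()"
for i in 1 2 3 4; do python3 -m creep '[{"offset":[0.0005,0,0],"spin":0,"gripper":255},{"offset":[0.0005,0,0],"spin":0,"gripper":255},{"offset":[0,0,0],"spin":0,"gripper":255}]' 40 >/dev/null; python3 -c "from h import *;st()"; done
```

```text
time: 13.7
eef_pos: [604.7, 38.0, 180.0]
eef_rot: [-0.0, 0.992, 0.128, -0.0]
contact_force: [-1.9, -0.2, -1.5]
grip_width: 39.9
t 13.70 p [604.7  38.  180. ] yaw 14.71 zdir [-0.  0. -1.] w 39.9 F [-1.91 -0.24 -1.46] Falong -1.91 hook x -118.7 y 0.1
t 14.00 p [605.7  38.2 180. ] yaw 14.71 zdir [ 0.  0. -1.] w 39.8 F [-0.1  -1.15 -1.22] Falong -0.40 hook x -117.8 y 0.1
t 14.30 p [606.7  38.5 180. ] yaw 14.71 zdir [ 0. -0. -1.] w 39.8 F [-2.2   0.03 -2.31] Falong -2.12 hook x -116.7 y 0.1
t 14.60 p [607.6  38.8 180. ] yaw 14.71 zdir [ 0. -0. -1.] w 40.1 F [-1.31 -0.55 -0.28] Falong -1.40 hook x -115.7 y 0.1
t 14.90 p [608.6  39.1 180. ] yaw 14.72 zdir [ 0.  0. -1.] w 40.1 F [-1.06  0.89 -1.84] Falong -0.80 hook x -114.7 y 0.2
```

```bash

for i in 1 2 3; do python3 -m creep '[{"offset":[0.0005,0,0],"spin":0,"gripper":255},{"offset":[0.0005,0,0],"spin":0,"gripper":255},{"offset":[0,0,0],"spin":0,"gripper":255}]' 40 >/dev/null; python3 -c "from h import *;st()"; done
```

```text
t 15.20 p [609.6  39.3 179.9] yaw 14.71 zdir [ 0.  0. -1.] w 39.9 F [-1.07 -0.61 -1.21] Falong -1.19 hook x -113.7 y 0.1
t 15.50 p [610.6  39.6 180. ] yaw 14.71 zdir [ 0.  0. -1.] w 39.9 F [-0.19 -0.4  -1.69] Falong -0.29 hook x -112.7 y 0.1
t 15.80 p [611.5  39.8 180. ] yaw 14.71 zdir [ 0.  0. -1.] w 40.0 F [-0.63 -0.42 -1.54] Falong -0.71 hook x -111.7 y 0.1
```

```bash

for i in 1 2 3; do python3 -m creep '[{"offset":[0.0005,0,0],"spin":0,"gripper":255},{"offset":[0,0,0],"spin":0,"gripper":255}]' 40 >/dev/null; python3 -c "from h import *;st()"; done
python3 -c "
from h import *
im=arm.get_image('side');crop(im[:,:,::-1],180,120,310,230,5,'s7.png')"
```

```text
t 16.00 p [611.9  39.9 179.9] yaw 14.71 zdir [-0. -0. -1.] w 39.6 F [-1.46 -0.68 -1.38] Falong -1.59 hook x -111.3 y 0.1
t 16.20 p [612.2  39.9 179.9] yaw 14.71 zdir [-0.001 -0.    -1.   ] w 39.8 F [-3.09 -0.59 -0.28] Falong -3.14 hook x -111.0 y 0.1
t 16.40 p [612.5  40.  179.9] yaw 14.71 zdir [-0.001 -0.    -1.   ] w 39.5 F [-3.8  -1.   -0.09] Falong -3.93 hook x -110.7 y 0.1
```

View pics/s7.png

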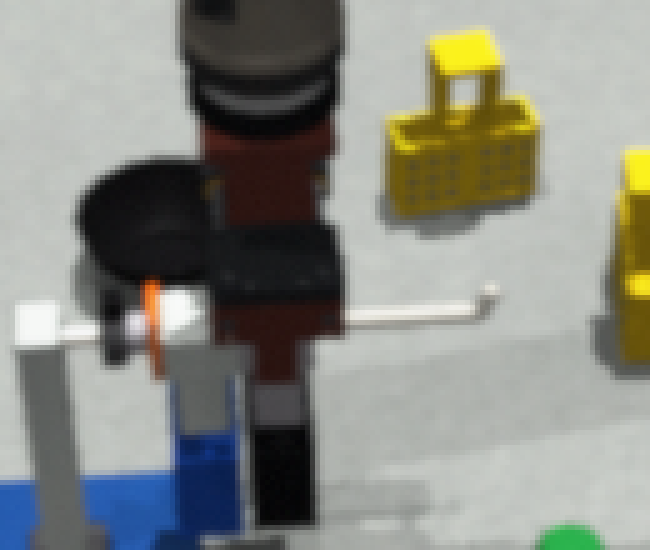

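The disc contact has begun: the blue strap is against the orange disc at crop (160,335) and the force along the arm is rising. I'll continue in 0.5 mm steps toward about 8–9 N.

```bash

for i in 1 2 3; do python3 -m creep '[{"offset":[0.0005,0,0],"spin":0,"gripper":255},{"offset":[0,0,0],"spin":0,"gripper":255}]' 40 >/dev/null; python3 -c "from h import *;st()"; done
```

```text
t 16.65 p [612.9  40.1 179.9] yaw 14.71 zdir [-0.001 -0.    -1.   ] w 40.0 F [-4.21 -1.15  0.9 ] Falong -4.37 hook x -110.3 y 0.1
t 16.85 p [613.1  40.2 179.9] yaw 14.71 zdir [-0.002 -0.001 -1.   ] w 39.7 F [-6.24 -0.77  1.4 ] Falong -6.23 hook x -110.1 y 0.1
t 17.05 p [613.3  40.2 179.8] yaw 14.71 zdir [-0.002 -0.001 -1.   ] w 39.8 F [-6.56 -3.17  2.71] Falong -7.15 hook x -109.9 y 0.1
```

```bash

for i in 1 2; do python3 -m creep '[{"offset":[0.0005,0,0],"spin":0,"gripper":255},{"offset":[0,0,0],"spin":0,"gripper":255}]' 40 >/dev/null; python3 -c "from h import *;st()"; done
```

```text
t 17.25 p [613.5  40.3 179.8] yaw 14.71 zdir [-0.003 -0.001 -1.   ] w 39.8 F [-7.34 -2.29  3.65] Falong -7.68 hook x -109.6 y 0.1
t 17.45 p [613.7  40.3 179.8] yaw 14.70 zdir [-0.003 -0.001 -1.   ] w 39.6 F [-9.15 -1.7   2.82] Falong -9.28 hook x -109.4 y 0.0
```

```bash

for i in 1 2 3; do python3 -m creep '[{"offset":[0,0,0],"spin":0,"gripper":255},{"offset":[0,0,0],"spin":0,"gripper":255},{"offset":[0,0,0],"spin":0,"gripper":255},{"offset":[0,0,0],"spin":0,"gripper":255}]' 40 >/dev/null; python3 -c "from h import *;st()"; done
```

```text
t 17.85 p [613.8  40.3 179.9] yaw 14.70 zdir [-0.003 -0.001 -1.   ] w 39.9 F [-8.01 -2.63  3.09] Falong -8.42 hook x -109.4 y 0.0
t 18.25 p [613.7  40.3 179.8] yaw 14.70 zdir [-0.003 -0.001 -1.   ] w 40.1 F [-8.64 -1.87  3.29] Falong -8.83 hook x -109.4 y 0.0
t 18.65 p [613.8  40.3 179.8] yaw 14.71 zdir [-0.003 -0.001 -1.   ] w 39.7 F [-9.47 -1.59  3.06] Falong -9.56 hook x -109.4 y 0.1
```

```bash

for i in 1 2 3 4 5 6; do python3 -m creep '[{"offset":[-0.0003,0,0],"spin":0,"gripper":255},{"offset":[-0.0003,0,0],"spin":0,"gripper":255},{"offset":[0,0,0],"spin":0,"gripper":255}]' 40 >/dev/null; python3 -c "from h import *;st()"; done
```

```text
t 18.95 p [613.8  40.3 179.8] yaw 14.71 zdir [-0.002 -0.001 -1.   ] w 39.8 F [-6.36 -2.31  2.49] Falong -6.74 hook x -109.4 y 0.0
t 19.25 p [613.5  40.3 179.8] yaw 14.71 zdir [-0.001 -0.    -1.   ] w 39.4 F [-5.73 -1.74  1.21] Falong -5.99 hook x -109.7 y 0.1
t 19.55 p [613.2  40.2 179.9] yaw 14.71 zdir [-0.001 -0.    -1.   ] w 39.7 F [-4.83 -1.7   0.89] Falong -5.10 hook x -109.9 y 0.0
t 19.85 p [613.   40.1 179.9] yaw 14.71 zdir [ 0. -0. -1.] w 39.7 F [-3.14 -1.91 -0.88] Falong -3.52 hook x -110.2 y 0.0
t 20.15 p [612.6  40.1 179.9] yaw 14.71 zdir [ 0.  0. -1.] w 39.9 F [-1.32 -1.12 -2.38] Falong -1.56 hook x -110.6 y 0.1
t 20.45 p [612.3  40.1 180.1] yaw 14.72 zdir [ 0.001  0.    -1.   ] w 39.8 F [-1.64 -0.47 -1.11] Falong -1.71 hook x -110.9 y 0.2
```

```bash

python3 -m creep '[{"offset":[-0.0003,0,0],"spin":0,"gripper":255},{"offset":[-0.0003,0,0],"spin":0,"gripper":255},{"offset":[0,0,0],"spin":0,"gripper":255}]' 40 >/dev/null; python3 -c "from h import *;st()"
for i in 1 2 3; do python3 -m creep '[{"offset":[0,0,0.0003],"spin":0,"gripper":255},{"offset":[0,0,0],"spin":0,"gripper":255}]' 40 >/dev/null; python3 -c "from h import *;st()";done
```

```text
t 20.75 p [611.6  40.  180.2] yaw 14.72 zdir [ 0.001  0.    -1.   ] w 39.7 F [-0.03 -0.51 -1.94] Falong -0.16 hook x -111.6 y 0.2
t 20.95 p [611.5  39.8 179.8] yaw 14.71 zdir [ 0.001  0.    -1.   ] w 40.0 F [-0.51  0.54 -0.51] Falong -0.36 hook x -111.8 y 0.2
t 21.15 p [611.5  39.8 179.8] yaw 14.71 zdir [ 0.001  0.    -1.   ] w 39.8 F [-0.51 -0.28  0.39] Falong -0.57 hook x -111.7 y 0.1
t 21.35 p [611.5  39.8 179.7] yaw 14.71 zdir [ 0.001  0.    -1.   ] w 39.7 F [-2.2   0.16  5.08] Falong -2.08 hook x -111.7 y 0.1
```

```bash

python3 -m creep '[{"offset":[0,0,-0.0004],"spin":0,"gripper":255},{"offset":[0,0,0],"spin":0,"gripper":255},{"offset":[0,0,0],"spin":0,"gripper":255},{"offset":[0,0,0],"spin":0,"gripper":255}]' 10
python3 -c "from h import *;st()"
python3 -m creep '[{"offset":[0,0,0],"spin":0,"gripper":255},{"offset":[0,0,0],"spin":0,"gripper":255},{"offset":[0,0,0],"spin":0,"gripper":142},{"offset":[0,0,0],"spin":0,"gripper":139},{"offset":[0,0,0],"spin":0,"gripper":136},{"offset":[0,0,0],"spin":0,"gripper":133},{"offset":[0,0,0],"spin":0,"gripper":130},{"offset":[0,0,0],"spin":0,"gripper":127}]' 4
python3 -c "
from h import *
st()
im=arm.get_image('side');crop(im[:,:,::-1],180,120,310,230,5,'s8.png')"
```

```text
time: 21.75
eef_pos: [611.5, 39.9, 179.7]
eef_rot: [-0.0, 0.992, 0.128, 0.0]
contact_force: [0.4, -0.3, 4.7]
grip_width: 39.7
t 21.75 p [611.5  39.9 179.7] yaw 14.72 zdir [ 0.001  0.    -1.   ] w 39.7 F [ 0.42 -0.33  4.72] Falong 0.33 hook x -111.7 y 0.2
time: 22.55
eef_pos: [610.9, 39.5, 179.0]
eef_rot: [0.0, 0.992, 0.128, -0.0]
contact_force: [-0.1, 0.2, 0.6]
grip_width: 43.8
t 22.55 p [610.9  39.5 179. ] yaw 14.70 zdir [-0.001 -0.    -1.   ] w 43.8 F [-0.07  0.24  0.6 ] Falong -0.00 hook x -112.4 y 0.0
```

View pics/s8.png

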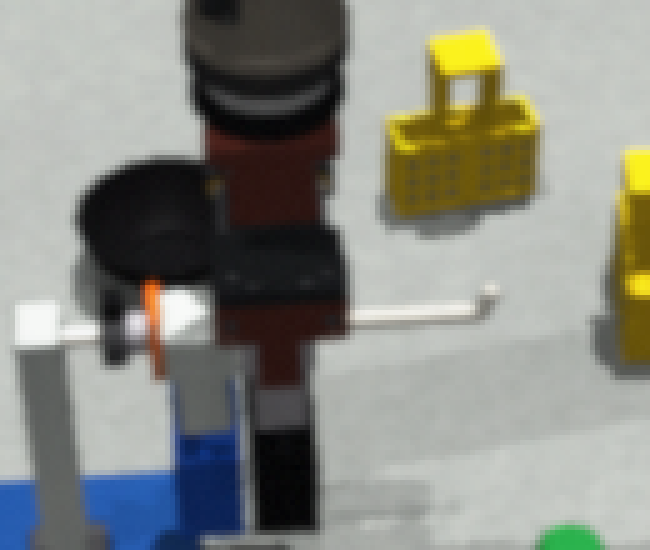

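The caddy is released and hanging, black beside blue. I'll open wider slowly, then lift straight up.

```bash

python3 -m creep '[{"offset":[0,0,0],"spin":0,"gripper":120},{"offset":[0,0,0],"spin":0,"gripper":110},{"offset":[0,0,0],"spin":0,"gripper":95},{"offset":[0,0,0],"spin":0,"gripper":80},{"offset":[0,0,0],"spin":0,"gripper":60},{"offset":[0,0,0],"spin":0,"gripper":50},{"offset":[0,0,0],"spin":0,"gripper":50},{"offset":[0,0,0],"spin":0,"gripper":50}]' 4
python3 -c "from h import *;st()"
python3 -m creep '[{"offset":[0,0,-0.004],"spin":0,"gripper":50},{"offset":[0,0,-0.010],"spin":0,"gripper":50},{"offset":[0,0,-0.015],"spin":0,"gripper":50},{"offset":[0,0,-0.020],"spin":0,"gripper":50},{"offset":[0,0,-0.025],"spin":0,"gripper":50},{"offset":[0,0,-0.025],"spin":0,"gripper":50},{"offset":[0,0,-0.025],"spin":0,"gripper":50},{"offset":[0,0,-0.025],"spin":0,"gripper":50}]' 
python3 -m creep '[{"offset":[-0.03,0,-0.02],"spin":0,"gripper":50},{"offset":[-0.04,0,-0.01],"spin":0,"gripper":50},{"offset":[-0.04,0,0],"spin":0,"gripper":50},{"offset":[-0.04,0.03,0],"spin":0,"gripper":50},{"offset":[-0.01,0.04,0],"spin":0,"gripper":50},{"offset":[0,0.04,0],"spin":0,"gripper":50},{"offset":[0,0.04,0],"spin":0,"gripper":50},{"offset":[0,0.04,0],"spin":0,"gripper":50}]' 
python3 -c "
from h import *
st()
im=arm.get_image('side');cv2.imwrite('pics/side9.png',im[:,:,::-1]);crop(im[:,:,::-1],180,120,310,230,5,'s9.png')
im=arm.get_image('top');cv2.imwrite('pics/top9.png',im[:,:,::-1]);crop(im[:,:,::-1],200,120,300,250,4,'t9.png')"
```

```text
time: 23.4
eef_pos: [611.2, 39.8, 179.5]
eef_rot: [-0.0, 0.992, 0.128, 0.0]
contact_force: [-1.2, -0.5, -1.0]
grip_width: 70.5
t 23.40 p [611.2  39.8 179.5] yaw 14.71 zdir [ 0.  0. -1.] w 70.5 F [-1.21 -0.47 -1.03] Falong -1.29 hook x -112.0 y 0.1
time: 24.2
eef_pos: [611.3, 39.8, 331.2]
eef_rot: [-0.0, 0.992, 0.128, 0.001]
contact_force: [0.3, -0.3, -0.4]
grip_width: 70.5
time: 25.0
eef_pos: [504.9, -186.1, 360.5]
eef_rot: [0.0, 0.992, 0.128, 0.001]
contact_force: [-0.2, 0.3, 1.0]
grip_width: 70.3
t 25.00 p [ 504.9 -186.1  360.5] yaw 14.73 zdir [ 0.003 -0.001 -1.   ] w 70.3 F [-0.16  0.27  1.05] Falong -0.08 hook x -272.5 y -191.1
```

View pics/s9.png

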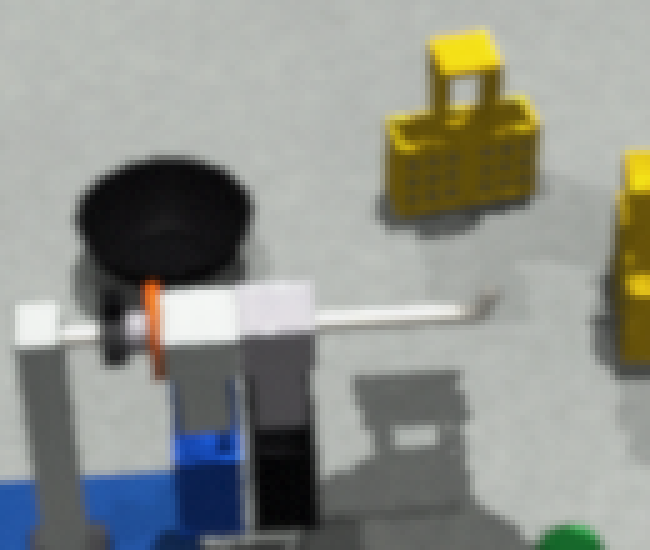

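View pics/t9.png

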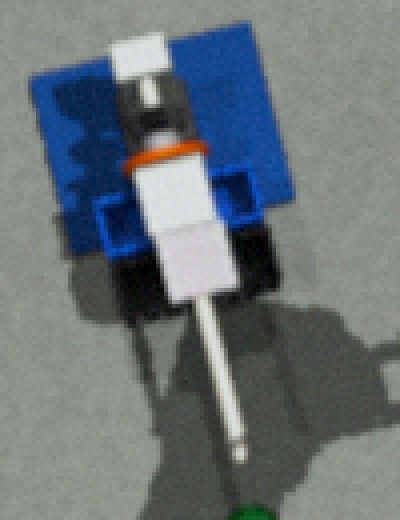

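Both hang level with their straps touching: the seam is at side crop (240,310) and top crop (185,230), with the blue one against the disc. I'll let it settle, run one numeric check and hand in.

```bash

python3 -m creep '[{"offset":[0,0,0],"spin":0,"gripper":50},{"offset":[0,0,0],"spin":0,"gripper":50},{"offset":[0,0,0],"spin":0,"gripper":50},{"offset":[0,0,0],"spin":0,"gripper":50},{"offset":[0,0,0],"spin":0,"gripper":50},{"offset":[0,0,0],"spin":0,"gripper":50}]' >/dev/null
python3 - <<'E'
from h import *
a=cv2.imread('pics/side9.png');b=arm.get_image('side')[:,:,::-1]
d=cv2.absdiff(a,np.ascontiguousarray(b))[150:235,180:275].max(2);print("changed px near caddies",(d>40).sum())
t=cv2.imread('pics/top9.png');t0=cv2.imread('pics/top0.png')
m=(t[158:196,228:262].min(2)>150).astype(np.uint8);m=cv2.morphologyEx(m,cv2.MORPH_OPEN,np.ones((7,7)))
ys,xs=np.nonzero(m);e=np.array([hk(plane("top",(x+228,y+158),210)[:2]) for x,y in zip(xs,ys)])
print("pair of straps: centre x,y",e.mean(0).round(1),"extent",np.ptp(e,0).round(1))
for nm,lo,hi,bx in(("cap",(45,100,60),(75,255,255),(245,240,285,270)),("red",(0,150,120),(4,255,255),(115,215,150,250))):
    for im in(t0,t):
        x0,y0,x1,y1=bx;k=cv2.inRange(cv2.cvtColor(im,cv2.COLOR_BGR2HSV)[y0:y1,x0:x1],lo,hi);mm=cv2.moments(k);print(nm,round(mm['m10']/mm['m00']+x0,1),round(mm['m01']/mm['m00']+y0,1))
for im in(t0,t):
    k=(im[115:175,315:380].max(2)<60).astype(np.uint8);mm=cv2.moments(k);print("cup",mm['m10']/mm['m00'],mm['m01']/mm['m00'])
print(arm.observe()["time"]);arm.sign_off()
E
```

```text
changed px near caddies 0
pair of straps: centre x,y [-93.1  -1.1] extent [79.8 41.9]
cap 262.5 253.4
cap 262.5 253.5
red 131.3 232.0
red 131.6 232.1
cup 28.728729963008632 30.281134401972874
cup 29.008905852417303 30.178753180661577
25.75
the job is handed in; nothing more can be done
```

I hung the black caddy on the arm in front of the blue one and slid the pair up to the sprung disc. I pressed for about 1.2 s, eased off in 0.3 mm steps, let go, backed the gripper away and handed the job in at 25.75 s.

- **Press:** the wrist read 8.4 to 9.6 N along the arm during the hold. I put the caddy-to-caddy force at about 8 N after allowing for friction on the arm; the contact itself was not measured directly, and single force readings scatter by about 1 N.
- **Final position:** both caddies hang level on the arm. The two straps together measure 79.8 mm long, so there is no visible gap between them. They are centred about 1 mm off the arm's line, and nothing near them changed between two pictures 0.6 s apart.
- **Blue caddy:** in every picture it stayed on the arm and upright.
- **Bystanders:** the bottle, cup and cap are within about 0.3 pixel (under 1 mm) of where they started.
- **Disagreement:** the side view put the black caddy about 6 mm off the top view in y. I relied on the top view, and the grip closed at 39.9 mm on the 40 mm strap.

No check failed. The sensor's registering was not reported to me.

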